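# Set the jig fence to the staple carton

### The job

Set the packing jig's fence to the smallest carton on the bench: stand that little carton flat on the jig, lengthwise between the two fences and midway along their width, and let go of it. Then take the black T-handle driver on the jig by its bar and turn it clockwise, seen from above, until the fence just nips the carton and its sprung rubber pad is pressed about half way in, never fully home; leave carton and driver so.

Things in the scene. Friction and masses are not known exactly. Their poses are not given: they have to be found in the camera images.
- staple_box: The setting block: the smallest carton on the bench, a grey closed box 39 (x) x 63 (y) x 34 (z) mm, loose, about 0.1 kg. Origin at the centre of its underside, z up, y along its length; grip it across the 39 mm. Two larger brown cartons (62 x 101 x 40 and 66 x 111 x 45 mm) are bystanders; the three may have swapped places.
- jig: Fixed jig; origin on its underside below the carton's place, z up. Aluminium base 120 (x) x 285 (y) mm, y -200 to +85, top at z 12. Two fences, top z 40, centred on x 0: fixed one, 76 wide, face at y +50; moving one on the -y side with a 66 wide rubber pad. Pad face at y -43 + 28 per rad of driver turn off its open stop: channel 85-93 long at the start. Carton goes in with its length along y.
- driver: T-handle driver turning on the jig's upright axis x 0, y -150. Black bar 64 (x) x 12 (y) x 22 mm high, centred 78 mm above the origin, which is on the axis level with the jig's underside. At the open stop its x axis is +0.65 rad (anticlockwise) from the jig's; starts 0-0.28 rad clockwise of that. Clockwise closes, 1.6 rad at most; 1.0-1.3 needed, one grasp. Stiff (0.2 N m), stays where left.
- pad (a joint): How far the sprung rubber pad is pressed into the moving fence, in m: 0 free, 0.015 fully home. Soft spring, 250 N/m. The closing fence first slides the carton along against the fixed fence; only then is the pad pressed, 28 mm per rad of driver turn.
Mind the look-alikes: they are no part of the job. What is shaped like the staple_box but purple is not meant.

How it is judged:
By the outcome, as a careful person would: the job done as asked, in the order asked, and still so for the second after the job is handed in, with the robot touching nothing.
It also fails if it takes over 54 s, if anything falls off the work surface, if the arm or the gripper's body presses on something with over 40 N, if the wrist force passes 120 N, or if a joint passes its speed limit or range.

### The arm

A 7-joint arm with a two-finger parallel gripper is mounted at the origin on a cart in front of the work surface, level with it; the furniture and walls round the work are solid. World frame = base frame: x ahead of the robot, y to its left, z up, the work surface at z = 0. Lengths are in m, angles in rad, forces in N, time in s.
With the tool pointing down it reaches from about 0.4 to 0.85 m from the base axis. Payload 10.4 kg.
Tool frame: the origin (TCP) lies at the very end of the fingers, on their centre line; the grasp point (between the pads) lies 19 mm behind it; x points along the fingers, z is the direction in which the jaws open and shut, and the axes are right-handed (so a half turn about x gives the same grasp; the last joint's range is limited). The gripper opens to 85 mm and grips with 20 to 120 N. Pads are 22 mm wide; open, the fingers measure 114 mm over their backs; the gripper's body (76 mm by 85 mm) begins 54 mm behind the grasp point. The pads swing forward as they close: fully open they stand 13 mm farther back than shut.
Start: joints at [-1.318, 0.332, -0.065, 1.46, 0.022, 1.35, -0.088], TCP at [0.17, 0.601, 0.231] pointing down, gripper open.
Joint ranges: [-2.6, 2.6], [-0.5, 2.12], [-1.47, 1.34], [0.16, 2.42], [-1.27, 4.41], [0.06, 2.06], [-2.6, 2.6]. Speed limits (rad/s): [2.22, 2.22, 2.79, 2.79, 3.14, 3.14, 3.14].

### API

Orientations are given as a unit quaternion [x, y, z, w].
In Python, from workcell import readout, camera, manip gives the robot as it stands.
- The arm moves only by the shell command python3 -m inch 'ROWS' [FORCE]. ROWS is JSON, a list of rows, each a list of 3 entries, a list of its own where there are three numbers: the turn, a rotation vector about the tool's x, y, z in degrees, then the shift along the tool's x, y, z in mm, then the closure, from 0 (fully open) to 1 (shut). In form: [[[wx, wy, wz], [dx, dy, dz], hand], ...]. A call has 1 to 10 rows; each row is the pose to reach, as a shift and turn from the pose measured when the call began, along the tool's axes at that moment; what a row does not reach only later rows make up. A row lasts 1/8 s, in which the tool goes at most 62.5 mm and 10.7 degrees, less where a joint would pass 70% of its speed; a pose out of reach is approached as far as the arm can. A call with a gripper value outside its range is refused whole. The fingers move at their own pace and stop on an object; FORCE is the grip in N (left out, the last holds). Time passes only in rows, so rows that repeat a pose let the fingers close. It gives the time, the measured TCP pose, the force and the opening at its end, in the units of the state.
- readout.get_obs(): the state, without advancing time (a new reading comes with each control period).
- camera(name): name is "side" or "top"; returns a dict with "pixels" (480x640x3 uint8, red, green, blue), "range_z" (480x640 float32, m along the optical axis (not along the pixel's ray), 0 where there is no reading), "intrinsics" (3x3 intrinsics, pixels), "dist" ([k1, k2, p1, p2, k3] as OpenCV has them; the pictures are not rectified), "extrinsics" (4x4, takes a point from world to camera coordinates). Camera axes: x right, y down, z forward; pixel columns grow to the right and rows downward; lengths in m; the calibration is good to about 2 mm. A picture is of the moment at which its call begins.
- manip.hand_in(): hands the job in, once; it reports no verdict.
The state is a dict: "clock": time; "joint_pos": joint angles; "joint_velocities": joint speeds; "tau": joint torques, N m; "position": TCP position; "ee_rot": TCP orientation; "ft_force": force on the tool from outside, world axes, zero at the start; "torque": the same for the moment, N m; "grip_width": opening from 0.0 (shut) to 1.0 (fully open).
Only numpy, scipy, OpenCV 4.12 (cv2) and the standard library are available. Lean on these libraries where they do the work, as an engineer would, in place of code of your own. Each camera call takes 0.05 s, during which the arm holds its last target.

## Working session

There is one attempt and no reset: what is moved stays moved. The work goes in short steps, Python scripts to look and compute and a shell command to move; the robot and the scene stay as the last step left them, time stands still between calls to the robot, and variables do not carry over. Pictures are saved under pics/ and viewed, and the job is handed in when it is done.

```bash
ls; mkdir -p pics
python3 - <<'E'
from workcell import readout, camera, manip
import cv2,numpy as np
o=readout.get_obs()
for k,v in o.items(): print(k,np.round(v,4))
for n in ("side","top"):
    c=camera(n); cv2.imwrite(f"pics/{n}0.png",c["pixels"][:,:,::-1]); np.savez(f"{n}0.npz",**{k:v for k,v in c.items()})
    print(n,c["intrinsics"],c["dist"],c["extrinsics"])
E
```

```text
pics
clock 0.0
joint_pos [-1.3176  0.3329 -0.0647  1.461   0.0216  1.3498 -0.0885]
joint_velocities [ 0.0009 -0.002  -0.0008 -0.0005  0.0008 -0.0016  0.0015]
tau [-6.00000e-04 -6.25453e+01  4.85000e-02 -3.91596e+01  1.61000e-02
  9.90000e-03  1.00000e-04]
position [0.1701 0.601  0.2305]
ee_rot [-0.4268  0.5644  0.4262  0.5636]
ft_force [0.4376 0.3108 0.5389]
torque [-0.0037  0.0449  0.0138]
grip_width 1.0007
side [[454.45945446   0.         319.19110388]
 [  0.         454.45945446 239.7867179 ]
 [  0.           0.           1.        ]] [-0.03473779  0.          0.          0.          0.        ] [[-0.97805443 -0.2079473   0.0129402   0.45823587]
 [-0.13707609  0.59546028 -0.7916042   0.23749177]
 [ 0.15690658 -0.77600578 -0.61089717  0.82882955]
 [ 0.          0.          0.          1.        ]]
top [[468.18713508   0.         321.26262876]
 [  0.         468.18713508 236.01365515]
 [  0.           0.           1.        ]] [0.03722364 0.         0.         0.         0.        ] [[-0.0154148  -0.99974898  0.01625943 -0.21028969]
 [-0.98154589  0.01203027 -0.19084795  0.50072153]
 [ 0.19060444 -0.01890126 -0.98148494  1.17203153]
 [ 0.          0.          0.          1.        ]]
```

View pics/top0.png

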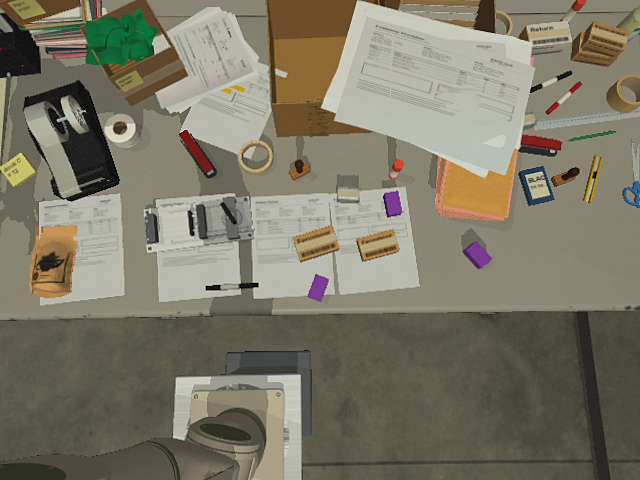

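View pics/side0.png

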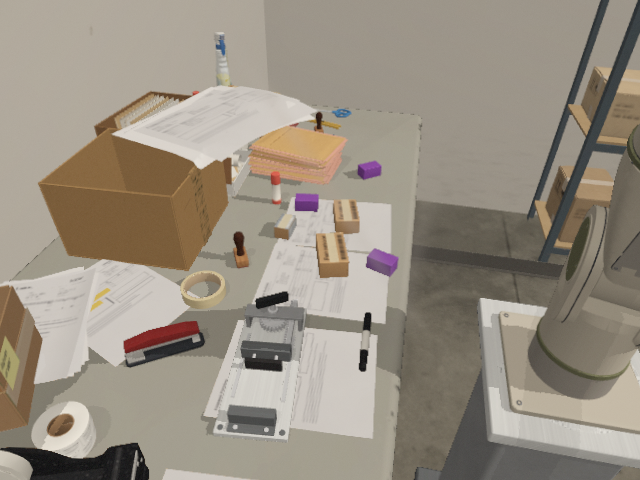

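Candidates for the smallest carton, top view: the grey box at (348,194), purple look-alikes at (392,204), (318,287) and (478,255), and brown cartons at (316,244) and (378,246). By the description I choose the grey box at (348,194), which is at about (285,225) in the side view. The jig is at top (198,223), with its driver at (229,211). I'll check both in close crops.

```bash
cat > h.py <<'E'
import numpy as np,cv2
def load(n,i=0): return dict(np.load(f"{n}{i}.npz"))
def cam_world(c,uv,z):
    uv=np.asarray(uv,float).reshape(-1,1,2)
    n=cv2.undistortPoints(uv,c["intrinsics"],c["dist"]).reshape(-1,2)
    R=c["extrinsics"][:3,:3];t=c["extrinsics"][:3,3]
    o=-R.T@t; d=np.c_[n,np.ones(len(n))]@R
    s=(z-o[2])/d[:,2]; return o+d*s[:,None]
def cloud(c):
    h,w=c["range_z"].shape
    u,v=np.meshgrid(np.arange(w),np.arange(h))
    n=cv2.undistortPoints(np.stack([u,v],-1).reshape(-1,1,2).astype(float),c["intrinsics"],c["dist"]).reshape(-1,2)
    p=np.c_[n,np.ones(len(n))]*c["range_z"].reshape(-1,1)
    R=c["extrinsics"][:3,:3];t=c["extrinsics"][:3,3]
    return ((p-t)@R).reshape(h,w,3)
def proj(c,P):
    R=c["extrinsics"][:3,:3];t=c["extrinsics"][:3,3]
    return cv2.projectPoints(np.asarray(P,float).reshape(-1,1,3),cv2.Rodrigues(R)[0],t,c["intrinsics"],c["dist"])[0].reshape(-1,2)
E
python3 - <<'E'
from h import *
t=load("top");s=load("side")
a=cv2.resize(t["pixels"][170:220,320:400,::-1],None,fx=5,fy=5,interpolation=2)
b=cv2.resize(t["pixels"][185:260,140:260,::-1],None,fx=3.33,fy=3.33,interpolation=2)
c=cv2.resize(s["pixels"][195:255,250:350,::-1],None,fx=4,fy=4,interpolation=2)
d=cv2.resize(s["pixels"][280:440,205:315,::-1],None,fx=2,fy=2,interpolation=2)
W=np.zeros((600,800,3),np.uint8)
W[:250,:400]=a;W[:b.shape[0],400:400+b.shape[1]]=b[:, :400];W[260:500,:400]=c;W[260:580,410:630]=d
cv2.imwrite("pics/crop0.png",W)
for n,c,box in(("t",t,(320,180,365,205)),("s",s,(265,205,305,245))):
    P=cloud(c);u0,v0,u1,v1=box;p=P[v0:v1,u0:u1].reshape(-1,3)
    m=(p[:,2]>.028)&(p[:,2]<.045); print(n,m.sum(),np.median(p[m],0),p[m].min(0),p[m].max(0),np.histogram(p[:,2],bins=np.arange(-.01,.06,.005))[0])
    q=p[m][:,:2].astype(np.float32); print(cv2.minAreaRect(q))
E
```

```text
t 339 [ 0.617562   -0.29120454  0.03401259] [ 0.59659546 -0.32180121  0.02810495] [ 0.63884598 -0.26112952  0.04158764] [ 11 280 404  41   8  13  16  23 218 100   4   0   0]
((0.6179040670394897, -0.2914036810398102), (0.059625767171382904, 0.04190782457590103), 88.11920928955078)
s 256 [ 0.61737475 -0.28758785  0.03352931] [ 0.59742452 -0.32444958  0.02802895] [ 0.63883085 -0.25929718  0.03675558] [  0 559 571  48  50  53  38  42 207  30   0   0   0]
((0.6181339621543884, -0.29126280546188354), (0.06567607820034027, 0.03843700513243675), 85.83172607421875)
```

View pics/crop0.png

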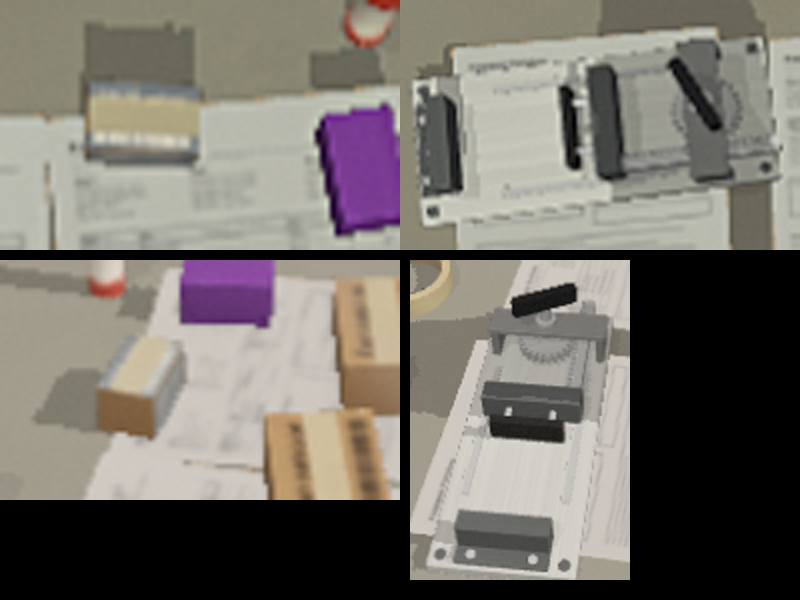

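The crops confirm the choice: the grey carton has a tan tape top and is plainly not purple. The jig's fixed fence is on the image left (+y) and the driver on the right. Next I'll measure the pose of each more precisely.

Run:
```python
from h import *
for nm in("top","side"):
    c=load(nm);P=cloud(c)
    # carton top
    m=(np.abs(P[...,0]-.618)<.05)&(np.abs(P[...,1]+.291)<.06)&(P[...,2]>.024)
    q=P[m][:,:2].astype(np.float32)
    med=q.mean(0);C=np.cov((q-med).T);w,v=np.linalg.eigh(C);a=np.degrees(np.arctan2(v[1,1],v[0,1]))
    print(nm,"carton mean",med,"axis deg",a%180, "sd",np.sqrt(w)*12**.5)
    # jig region
    J=(P[...,0]>.42)&(P[...,0]<.75)&(P[...,1]>-.10)&(P[...,1]<.30)
    z=P[...,2][J];print(np.histogram(z,bins=np.arange(-.006,.11,.006)))
    # bar: dark and z .08-.1
    g=c["pixels"].max(-1)
    for lo,hi,dark,name in((.082,.1,60,"bar"),(.034,.046,300,"z40"),(.046,.075,300,"bridge")):
        m=J&(P[...,2]>lo)&(P[...,2]<hi)&(g<dark)
        n,l,st,ce=cv2.connectedComponentsWithStats(m.astype(np.uint8))
        for i in range(1,n):
            if st[i,4]>20:
                q=P[l==i]; print(name,st[i],np.round(np.median(q,0),4),cv2.minAreaRect(q[:,:2].astype(np.float32)))
```

```text
top carton mean [ 0.6173677  -0.29121092] axis deg 88.2306419309213 sd [0.04197133 0.06103049]
(array([5398, 6305, 1921, 1563,  228,  359,  218,  436,  393,  340,   25,
          0,    0,    4,   13,   91,   14,    0,    0]), array([-0.006,  0.   ,  0.006,  0.012,  0.018,  0.024,  0.03 ,  0.036,
        0.042,  0.048,  0.054,  0.06 ,  0.066,  0.072,  0.078,  0.084,
        0.09 ,  0.096,  0.102,  0.108]))
bar [221 203  15  20  94] [0.5543 0.0195 0.0879] ((0.5542820692062378, 0.019587736576795578), (0.06068318337202072, 0.009874748066067696), 33.414485931396484)
z40 [201 163  11  10  46] [0.6886 0.0868 0.0429] ((0.6916316151618958, 0.08779775351285934), (0.01762879639863968, 0.023408567532896996), 36.56193923950195)
z40 [195 204  13  35 275] [0.543  0.1    0.0406] ((0.5450177192687988, 0.10063494741916656), (0.0922698974609375, 0.02279052883386612), 10.030933380126953)
z40 [187 210   6  26  80] [0.5423 0.1291 0.0373] ((0.5411598086357117, 0.12884066998958588), (0.0666780099272728, 0.008480739779770374), 7.366508483886719)
z40 [147 213   9  30 214] [0.5289 0.2268 0.0396] ((0.5289713740
[... 1574 characters left out ...]
), (0.09068397432565689, 0.022630983963608742), 6.885097026824951)
z40 [244 357  38   8 161] [0.5416 0.1289 0.0367] ((0.5427137017250061, 0.12882162630558014), (0.06570547819137573, 0.010019592009484768), 7.509632587432861)
z40 [227 404  49  17 577] [0.5296 0.2295 0.0392] ((0.5303152799606323, 0.22795847058296204), (0.07654441148042679, 0.019805215299129486), 6.167418479919434)
bridge [244 298  60  22 640] [0.5496 0.0236 0.0479] ((0.5531368255615234, 0.02178370952606201), (0.11214643716812134, 0.03431347385048866), 7.813572406768799)
bridge [150 321  42  21 401] [0.7257 0.1121 0.0492] ((0.7251845598220825, 0.11041054874658585), (0.07368716597557068, 0.027126619592308998), 35.744930267333984)
```

Measured values:
- **Carton:** (0.617, -0.290), height 34 mm, long axis about 86.5° in the world frame.
- **Jig:** yaw about 7°. The distance from driver axis to fixed-fence centre is 208 mm, as the spec implies. Origin is near (0.537, 0.170).
- **Driver:** bar at about 34° in the world frame, so roughly 0.18 rad off the open stop, which is inside the stated 0–0.28.

Next I'll work out the move to above the carton.

```bash
cat >> h.py <<'E'
from scipy.spatial.transform import Rotation as Ro
def plan(target,jawdeg=None,pr=True):
    """shift mm/turn deg in the tool frame to reach target TCP with tool x down and jaw (tool z) at jawdeg"""
    from workcell import readout
    o=readout.get_obs();R=Ro.from_quat(o["ee_rot"]);M=R.as_matrix()
    cur=np.degrees(np.arctan2(M[1,2],M[0,2]))
    if jawdeg is None: jawdeg=cur
    jawdeg=cur+((jawdeg-cur+90)%180-90)
    j=np.radians(jawdeg);z=np.array([np.cos(j),np.sin(j),0]);x=np.array([0,0,-1.]);y=np.cross(z,x)
    T=Ro.from_matrix(np.c_[x,y,z])
    print("pos",np.round(o["position"],4),"jaw",round(cur,2),"->",round(jawdeg,2),"tilt",np.round(M[:,0],4),"q",np.round(o["joint_pos"],3),"grip",round(float(o["grip_width"]),3),"F",np.round(o["ft_force"],1),"t",o["clock"])
    print("turn",np.round((R.inv()*T).as_rotvec(degrees=True),2),"shift",np.round(M.T@(np.array(target)-o["position"])*1000,1))
E
python3 - <<'E'
from h import *
plan([.617,-.290,.15],-3.5)
c=load("top");P=cloud(c)
m=(np.abs(P[...,0]-.6)<.15)&(np.abs(P[...,1]+.3)<.15)&(P[...,2]>.02)
n,l,st,ce=cv2.connectedComponentsWithStats(m.astype(np.uint8))
for i in range(1,n):
    if st[i,4]>30:q=P[l==i];print(st[i],cv2.minAreaRect(q[:,:2].astype(np.float32)),q[:,2].max())
E
```

```text
pos [0.1701 0.6011 0.2306] jaw 74.2 -> -3.5 tilt [-3.0e-04 -1.2e-03 -1.0e+00] q [-1.318  0.333 -0.065  1.461  0.022  1.35  -0.089] grip 0.999 F [-0.4  0.4  0.2] t 0.1
turn [ 7.77e+01 -6.00e-02  5.00e-02] shift [  81.5 -672.7 -735.6]
[ 334  117   87   30 1223] ((0.7434326410293579, -0.3576582074165344), (0.21064315736293793, 0.06299156695604324), 72.50362396240234) 0.21834448961350825
[295 159  16  16 141] ((0.6920234560966492, -0.16648565232753754), (0.02570025809109211, 0.04146334528923035), 25.613821029663086) 0.08364312450030435
[390 159  14  17 149] ((0.6786860823631287, -0.41919833421707153), (0.024015866219997406, 0.024420741945505142), 55.91216278076172) 0.09654661173393
[337 186  23  17 361] ((0.6176778674125671, -0.291429340839386), (0.05965240299701691, 0.04228988662362099), 88.26294708251953) 0.041587643895765414
[384 190  19  25 350] ((0.592058002948761, -0.41173797845840454), (0.06284908950328827, 0.03941242769360542), 8.098943710327148) 0.040552499684972744
[296 226  44  30 969] ((0.4816338121891022, -0.20289532840251923), (0.06612922251224518, 0.11033327877521515), 16.63999366760254) 0.05221021084779492
[357 229  43  26 805] ((0.47557783126831055, -0.36664509773254395), (0.05998434126377106, 0.10186851024627686), 13.372425079345703) 0.048789951204224837
```

```bash
python3 -m inch '[[[10,0,0],[0,-50,-25],0],[[20,0,0],[0,-100,-50],0],[[30,0,0],[0,-150,-75],0],[[38,0,0],[0,-205,-100],0],[[44,0,0],[0,-260,-125],0],[[50,0,0],[0,-310,-155],0],[[50,0,0],[0,-355,-180],0],[[50,0,0],[0,-400,-200],0],[[50,0,0],[0,-400,-200],0],[[50,0,0],[0,-400,-200],0]]' 30
python3 - <<'E'
from h import *
plan([.617,-.290,.12],-3.5)
E
```

```text
clock: 1.35
position: [0.5, 0.3001, 0.2304]
ee_rot: [-0.149, 0.692, 0.148, 0.691]
ft_force: [-0.2, 0.6, 0.4]
grip_width: 1.003
pos [0.5    0.3001 0.2304] jaw 24.21 -> -3.5 tilt [-0.0012 -0.0014 -1.    ] q [-0.87   0.241  0.298  1.592 -0.072  1.321 -0.139] grip 1.003 F [-0.2  0.6  0.4] t 1.35
turn [27.71 -0.08  0.06] shift [ 111.1 -586.1 -135.1]
```

```bash
python3 -m inch '[[[5,0,0],[0,-50,-12],0],[[10,0,0],[0,-105,-24],0],[[15,0,0],[0,-165,-38],0],[[20,0,0],[0,-225,-52],0],[[24,0,0],[0,-285,-66],0],[[28,0,0],[0,-345,-80],0],[[28,0,0],[20,-405,-94],0],[[28,0,0],[50,-465,-108],0],[[28,0,0],[80,-525,-122],0],[[28,0,0],[111,-586,-135],0]]'
python3 - <<'E'
from h import *
plan([.617,-.290,.12],-3.5)
E
```

```text
clock: 2.6
position: [0.6142, -0.2703, 0.1285]
ee_rot: [0.022, 0.707, -0.022, 0.706]
ft_force: [0.9, 0.5, 0.8]
grip_width: 1.0
pos [ 0.6142 -0.2703  0.1285] jaw -3.61 -> -3.5 tilt [-8.e-04  1.e-04 -1.e+00] q [-0.089  0.562  0.618  1.478 -0.336  1.21   0.513] grip 1.0 F [0.9 0.5 0.8] t 2.6
turn [-0.11 -0.05 -0.  ] shift [  8.5 -19.5   4.1]
```

```bash
python3 -m inch '[[[0,0,0],[8,-19,4],0],[[0,0,0],[30,-19.5,4],0],[[0,0,0],[50,-19.5,4],0],[[0,0,0],[65,-19.5,4],0],[[0,0,0],[65,-19.5,4],0]]'
python3 - <<'E'
from h import *
from workcell import camera
plan([.617,-.290,.006],-3.5)
c=camera("side");cv2.imwrite("pics/s1.png",cv2.resize(c["pixels"][120:320,180:420,::-1],None,fx=3,fy=3))
c=camera("top");cv2.imwrite("pics/t1.png",cv2.resize(c["pixels"][120:300,240:460,::-1],None,fx=3,fy=3))
E
```

```text
clock: 3.22
position: [0.6165, -0.2884, 0.0621]
ee_rot: [0.022, 0.708, -0.021, 0.706]
ft_force: [0.2, -0.1, 0.8]
grip_width: 0.999
pos [ 0.6165 -0.2884  0.0621] jaw -3.52 -> -3.5 tilt [-0.0027  0.0012 -1.    ] q [-0.038  0.649  0.587  1.499 -0.382  1.112  0.565] grip 0.999 F [ 0.2 -0.1  0.8] t 3.225
turn [-0.02 -0.16 -0.06] shift [56.1 -1.6  0.8]
```

View pics/s1.png

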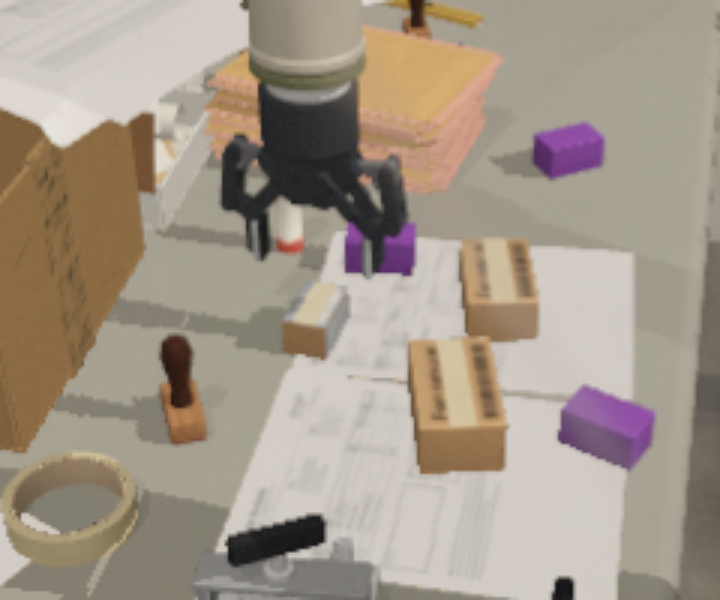

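View pics/t1.png

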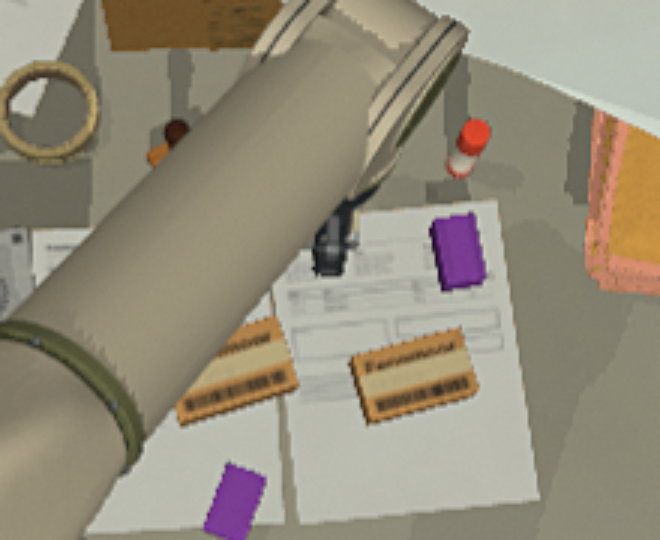

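The side view shows the fingers at crop (258,240) and (370,260), straddling the grey carton at (318,320). The path down is clear, so I'll descend and grip.

```bash
python3 -m inch '[[[0,0,0],[20,-1.5,1],0],[[0,0,0],[38,-1.5,1],0],[[0,0,0],[50,-1.5,1],0],[[0,0,0],[55,-1.5,1],0],[[0,0,0],[55,-1.5,1],0],[[0,0,0],[55,-1.5,1],0.6],[[0,0,0],[55,-1.5,1],0.6],[[0,0,0],[55,-1.5,1],0.8],[[0,0,0],[55,-1.5,1],0.8],[[0,0,0],[55,-1.5,1],0.8]]' 30
python3 - <<'E'
from h import *
plan([.617,-.290,.006],-3.5)
E
```

```text
clock: 4.58
position: [0.6186, -0.2914, 0.0096]
ee_rot: [0.022, 0.706, -0.022, 0.707]
ft_force: [-0.1, -0.2, 6.2]
grip_width: 0.459
pos [ 0.6186 -0.2914  0.0096] jaw -3.57 -> -3.5 tilt [ 7.e-04 -3.e-04 -1.e+00] q [-0.016  0.712  0.558  1.522 -0.416  1.027  0.588] grip 0.459 F [-0.1 -0.2  6.2] t 4.575
turn [-0.07  0.04  0.02] shift [ 3.6  1.3 -1.7]
```

Gripped at 39 mm, which matches the carton's width. Now I'll lift it and check.

```bash
python3 -m inch '[[[0,0,0],[-10,0,0],0.8],[[0,0,0],[-40,0,0],0.8],[[0,0,0],[-80,0,0],0.8],[[0,0,0],[-120,0,0],0.8],[[0,0,0],[-150,0,0],0.8],[[0,0,0],[-150,0,0],0.8]]' 30
python3 - <<'E'
from h import *
from workcell import camera
plan([.536,.176,.16],7)
c=camera("side");cv2.imwrite("pics/s2.png",cv2.resize(c["pixels"][60:260,180:420,::-1],None,fx=3,fy=3))
E
```

```text
clock: 5.32
position: [0.6193, -0.292, 0.1624]
ee_rot: [0.021, 0.705, -0.023, 0.708]
ft_force: [-0.1, -0.4, -2.3]
grip_width: 0.457
pos [ 0.6193 -0.292   0.1624] jaw -3.58 -> 7.0 tilt [ 0.0046 -0.0018 -1.    ] q [-0.057  0.561  0.63   1.406 -0.335  1.277  0.533] grip 0.457 F [-0.1 -0.4 -2.3] t 5.325
turn [-10.58   0.26   0.11] shift [   1.2  461.9 -112.4]
```

View pics/s2.png

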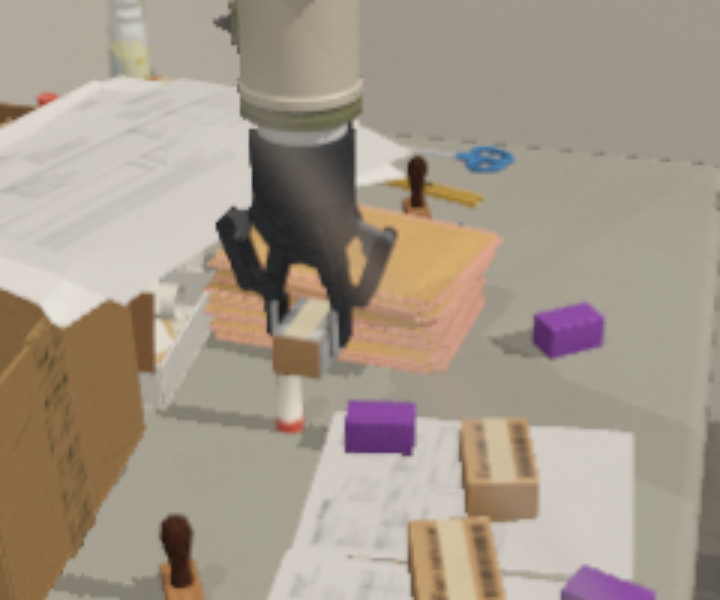

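The side view shows the carton held level between the fingers at crop (305,335). Next I'll carry it over to the jig.

```bash
python3 -m inch '[[[-1,0,0],[0,40,-10],0.8],[[-2,0,0],[0,90,-22],0.8],[[-4,0,0],[0,145,-35],0.8],[[-5,0,0],[0,200,-48],0.8],[[-7,0,0],[0,255,-62],0.8],[[-8,0,0],[0,310,-75],0.8],[[-10,0,0],[0,365,-89],0.8],[[-10.6,0,0],[0,420,-102],0.8],[[-10.6,0.3,0],[1,462,-112.5],0.8],[[-10.6,0.3,0],[1,462,-112.5],0.8]]' 30
python3 - <<'E'
from h import *
plan([.536,.176,.10],7)
E
```

```text
clock: 6.62
position: [0.5328, 0.181, 0.1568]
ee_rot: [-0.046, 0.708, 0.046, 0.703]
ft_force: [0.7, 0.1, -1.7]
grip_width: 0.455
pos [0.5328 0.181  0.1568] jaw 7.43 -> 7.0 tilt [-6.6e-03 -9.0e-04 -1.0e+00] q [-0.791  0.264  0.449  1.742 -0.125  1.17  -0.176] grip 0.455 F [ 0.7  0.1 -1.7] t 6.625
turn [ 0.43 -0.38  0.01] shift [56.8 -5.4  2.9]
```

```bash
python3 -m inch '[[[0.4,-0.4,0],[15,-5.4,3],0.8],[[0.4,-0.4,0],[45,-5.4,3],0.8],[[0.4,-0.4,0],[80,-5.4,3],0.8],[[0.4,-0.4,0],[100,-5.4,3],0.8],[[0.4,-0.4,0],[100,-5.4,3],0.8],[[0.4,-0.4,0],[100,-5.4,3],0.8]]' 30
python3 - <<'E'
from h import *
from workcell import camera
plan([.536,.176,.0215],7)
c=camera("side");cv2.imwrite("pics/s3.png",cv2.resize(c["pixels"][260:460,180:380,::-1],None,fx=3,fy=3))
np.savez("side3.npz",**c)
E
```

```text
clock: 7.38
position: [0.5361, 0.1754, 0.0572]
ee_rot: [-0.043, 0.706, 0.043, 0.706]
ft_force: [-0.4, 0.6, -1.4]
grip_width: 0.457
pos [0.5361 0.1754 0.0572] jaw 6.99 -> 7.0 tilt [ 5.e-04 -3.e-04 -1.e+00] q [-0.756  0.381  0.428  1.832 -0.188  0.967 -0.126] grip 0.457 F [-0.4  0.6 -1.4] t 7.375
turn [-0.01  0.03  0.02] shift [35.7  0.6 -0. ]
```

View pics/s3.png

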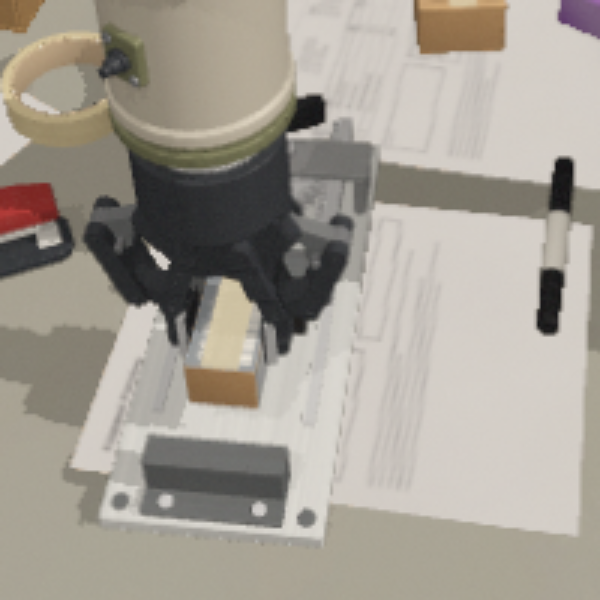

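The side view shows the carton at crop (225,340) held level over the channel, between the fixed fence at (215,465) and the pad. It is clear of both, so I'll lower it to the base.

```bash
python3 -m inch '[[[0,0,0],[12,0.5,0],0.8],[[0,0,0],[22,0.5,0],0.8],[[0,0,0],[29,0.5,0],0.8],[[0,0,0],[33,0.5,0],0.8],[[0,0,0],[35,0.5,0],0.8],[[0,0,0],[35,0.5,0],0.8]]' 30
python3 - <<'E'
from h import *
from workcell import camera
plan([.536,.176,.0215],7)
c=camera("side");cv2.imwrite("pics/s4.png",cv2.resize(c["pixels"][290:450,190:350,::-1],None,fx=3.7,fy=3.7))
P=cloud(c);np.savez("side4.npz",**c)
m=(np.abs(P[...,0]-.53)<.06)&(P[...,1]>.14)&(P[...,1]<.26)&(P[...,2]>.034)&(P[...,2]<.056)
n,l,st,ce=cv2.connectedComponentsWithStats(m.astype(np.uint8))
for i in range(1,n):
    if st[i,4]>40:q=P[l==i];print(st[i],np.round(np.median(q,0),4),cv2.minAreaRect(q[:,:2].astype(np.float32)))
E
```

```text
clock: 8.18
position: [0.5364, 0.1762, 0.0226]
ee_rot: [-0.043, 0.705, 0.043, 0.706]
ft_force: [-1.1, 0.2, -1.5]
grip_width: 0.455
pos [0.5364 0.1762 0.0226] jaw 7.0 -> 7.0 tilt [ 1.3e-03  3.0e-04 -1.0e+00] q [-0.742  0.432  0.412  1.851 -0.216  0.901 -0.107] grip 0.455 F [-1.1  0.2 -1.5] t 8.175
turn [-0.    0.08 -0.01] shift [ 1.1 -0.2 -0.4]
[237 367  42  35 855] [0.5365 0.1845 0.0456] ((0.5353013873100281, 0.1830606758594513), (0.05565839260816574, 0.059602417051792145), 70.8519515991211)
[227 404  49  16 566] [0.5295 0.2293 0.0393] ((0.5302145481109619, 0.22799941897392273), (0.07633724808692932, 0.019510043784976006), 7.460931301116943)
```

View pics/s4.png

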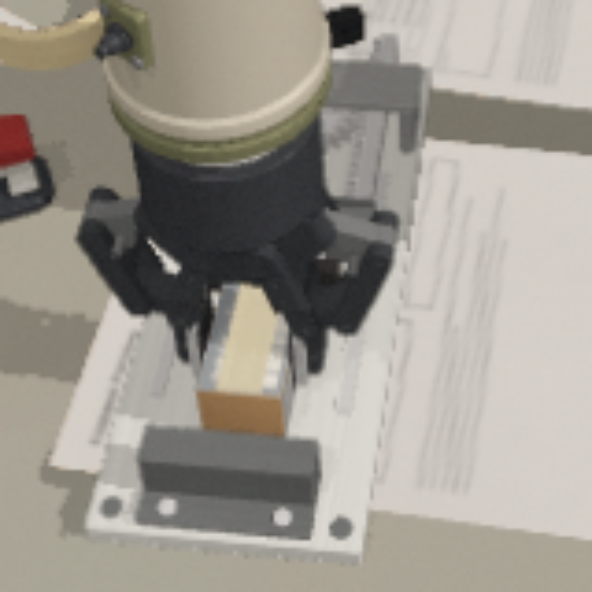

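```bash
python3 -m inch '[[[0,0,0],[1,0,0],0.8],[[0,0,0],[2,0,0],0.8],[[0,0,0],[2.5,0,0],0.8],[[0,0,0],[2.5,0,0],0.8]]' 30
```

```text
clock: 8.72
position: [0.5367, 0.1763, 0.0215]
ee_rot: [-0.043, 0.705, 0.043, 0.706]
ft_force: [-6.0, -2.5, 13.5]
grip_width: 0.457
```

It touched the base at z = 0.0215, as expected (9.6 + 12 mm). Now I'll release it and back off.

```bash
python3 -m inch '[[[0,0,0],[-0.5,0,0],0.8],[[0,0,0],[-0.5,0,0],0.3],[[0,0,0],[-0.5,0,0],0.1],[[0,0,0],[-0.5,0,0],0],[[0,0,0],[-0.5,0,0],0],[[0,0,0],[-10,0,0],0],[[0,0,0],[-40,0,0],0],[[0,0,0],[-90,0,0],0],[[0,0,0],[-140,0,0],0],[[0,0,0],[-150,0,0],0]]' 30
python3 - <<'E'
from h import *
plan([.53,.38,.22],7)
E
```

```text
clock: 9.98
position: [0.5382, 0.1766, 0.1758]
ee_rot: [-0.042, 0.703, 0.044, 0.708]
ft_force: [0.1, -0.0, -1.0]
grip_width: 1.002
pos [0.5382 0.1766 0.1758] jaw 6.97 -> 7.0 tilt [ 0.0071  0.0042 -1.    ] q [-0.794  0.244  0.462  1.724 -0.118  1.193 -0.179] grip 1.002 F [ 0.1 -0.  -1. ] t 9.975
turn [-0.03  0.44 -0.19] shift [-43.4 203.1  16.9]
```

```bash
python3 -m inch '[[[0,0,0],[-20,60,5],0],[[0,0,0],[-40,120,10],0],[[0,0,0],[-43,180,15],0],[[0,0,0],[-43,240,15],0],[[0,0,0],[-43,240,15],0],[[0,0,0],[-43,240,15],0]]'
python3 - <<'E'
from h import *
from workcell import camera
for nm in("top","side"):
    c=camera(nm);np.savez(nm+"5.npz",**c);P=cloud(c);g=c["pixels"].max(-1)
    cr=c["pixels"][180:260,130:270] if nm=="top" else c["pixels"][280:440,190:330]
    f=5 if nm=="top" else 4
    cv2.imwrite(f"pics/{nm}5.png",cv2.resize(cr[:,:,::-1],None,fx=f,fy=f,interpolation=2)[:600,:800])
    for nme,box,lo,hi,dk in(("carton",(.47,.61,.14,.215),.038,.052,300),("fence",(.47,.60,.215,.25),.034,.046,300),("mov",(.47,.61,.085,.118),.034,.046,300),("pad",(.48,.6,.116,.14),.028,.046,80),("bar",(.5,.62,-.02,.07),.08,.1,60)):
        m=(P[...,0]>box[0])&(P[...,0]<box[1])&(P[...,1]>box[2])&(P[...,1]<box[3])&(P[...,2]>lo)&(P[...,2]<hi)&(g<dk)
        q=P[m]
        if len(q)>10: print(nm,nme,len(q),np.round(np.median(q,0),4),[np.round(x,4) for x in cv2.minAreaRect(q[:,:2].astype(np.float32))])
E
```

```text
clock: 10.72
position: [0.5237, 0.4158, 0.2189]
ee_rot: [-0.042, 0.703, 0.044, 0.708]
ft_force: [0.4, -0.0, -0.6]
grip_width: 0.998
top carton 360 [0.5357 0.1751 0.0457] [array([0.5355, 0.1755]), array([0.0425, 0.0633]), np.float64(6.8999)]
top fence 218 [0.5286 0.227  0.0393] [array([0.5291, 0.2274]), array([0.0792, 0.0194]), np.float64(5.908)]
top mov 270 [0.5444 0.0998 0.0406] [array([0.5454, 0.1003]), array([0.0924, 0.0219]), np.float64(9.0827)]
top pad 72 [0.5395 0.1273 0.0363] [array([0.5402, 0.1273]), array([0.0647, 0.0073]), np.float64(7.4089)]
top bar 93 [0.554  0.0193 0.0881] [array([0.5549, 0.0197]), array([0.0594, 0.0105]), np.float64(33.1726)]
side carton 808 [0.5355 0.1788 0.0449] [array([0.5285, 0.1812]), array([0.0554, 0.0767]), np.float64(9.3022)]
side fence 396 [0.5186 0.2272 0.0392] [array([0.5304, 0.2279]), array([0.0764, 0.0188]), np.float64(5.8266)]
side mov 530 [0.5445 0.1018 0.0398] [array([0.546 , 0.0991]), array([0.0902, 0.0238]), np.float64(7.1007)]
side pad 236 [0.5418 0.1299 0.0358] [array([0.5423, 0.128 ]), array([0.0645, 0.0111]), np.float64(7.1823)]
side bar 191 [0.5555 0.0243 0.0862] [array([0.5555, 0.0233]), array([0.0596, 0.0101]), np.float64(34.5624)]
```

View pics/top5.png

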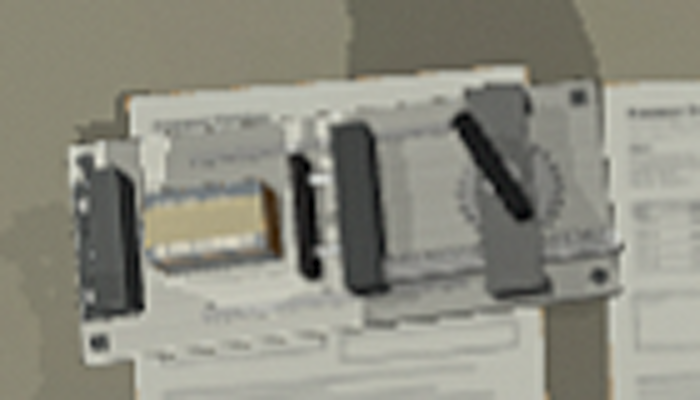

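View pics/side5.png

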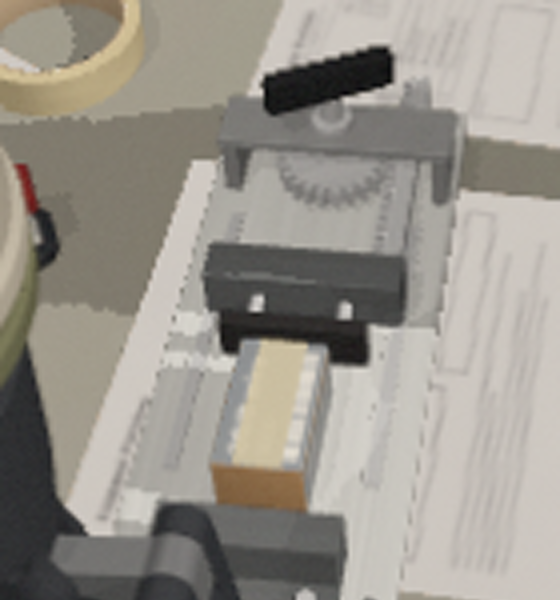

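The carton stands centred at (0.5355, 0.1755) at 6.9°, matching the jig's 7° and its centreline x of 0.536. It is clear of both fences. Next I'll move above the driver.

Run:
```python
from h import *
plan([.555,.0215,.17],-56)
```

```text
pos [0.5245 0.4147 0.2196] jaw 6.83 -> -56.0 tilt [ 0.0074  0.0034 -1.    ] q [-1.     0.44   0.365  1.375 -0.155  1.347 -0.514] grip 0.998 F [ 0.6 -0.3  0.6] t 10.825
turn [62.83  0.32 -0.37] shift [  48.5 -394.1  -16.8]
```

```bash
python3 -m inch '[[[7,0,0],[0,-40,-2],0],[[14,0,0],[0,-90,-4],0],[[22,0,0],[0,-140,-6],0],[[30,0,0],[0,-190,-8],0],[[38,0,0],[0,-240,-10],0],[[46,0,0],[0,-290,-12],0],[[54,0,0],[10,-345,-15],0],[[62.8,0.3,-0.4],[48.5,-394,-17],0],[[62.8,0.3,-0.4],[48.5,-394,-17],0],[[62.8,0.3,-0.4],[48.5,-394,-17],0]]'
python3 - <<'E'
from h import *
plan([.555,.0215,.064],-56)
E
```

```text
clock: 12.08
position: [0.5547, 0.021, 0.1703]
ee_rot: [0.332, 0.624, -0.332, 0.624]
ft_force: [-0.1, -0.8, 0.5]
grip_width: 1.001
pos [0.5547 0.021  0.1703] jaw -56.02 -> -56.0 tilt [ 2.e-04  1.e-04 -1.e+00] q [-0.721  0.255  0.701  1.762 -0.176  1.188 -0.948] grip 1.001 F [-0.1 -0.8  0.5] t 12.075
turn [-0.02  0.   -0.01] shift [106.3   0.5  -0.2]
```

```bash
python3 -m inch '[[[0,0,0],[20,0.5,0],0],[[0,0,0],[50,0.5,0],0],[[0,0,0],[80,0.5,0],0],[[0,0,0],[100,0.5,0],0],[[0,0,0],[106,0.5,0],0],[[0,0,0],[106,0.5,0],0]]'
python3 - <<'E'
from h import *
from workcell import camera
plan([.555,.0215,.064],-56)
c=camera("side");cv2.imwrite("pics/s6.png",cv2.resize(c["pixels"][220:400,190:370,::-1],None,fx=3.3,fy=3.3))
E
```

```text
clock: 12.82
position: [0.5554, 0.0219, 0.0649]
ee_rot: [0.332, 0.624, -0.331, 0.625]
ft_force: [-0.1, -0.5, -0.5]
grip_width: 1.0
pos [0.5554 0.0219 0.0649] jaw -55.96 -> -56.0 tilt [ 8.e-04  5.e-04 -1.e+00] q [-0.668  0.391  0.654  1.858 -0.283  0.986 -0.869] grip 1.0 F [-0.1 -0.5 -0.5] t 12.825
turn [ 0.04  0.   -0.06] shift [ 0.9 -0.6  0.1]
```

View pics/s6.png

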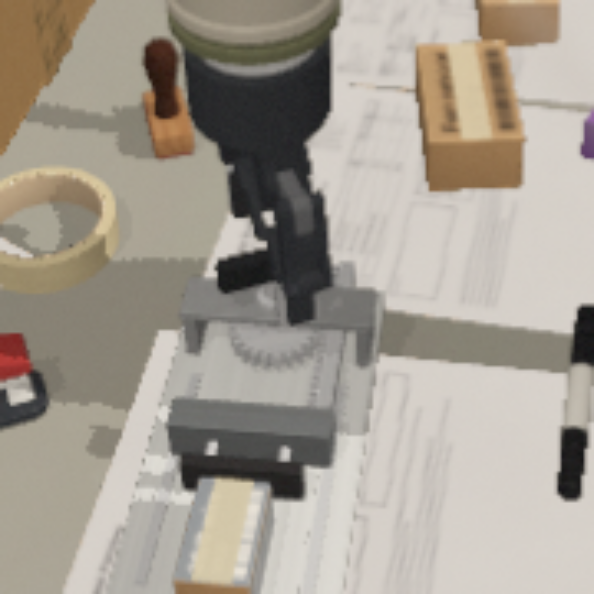

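The side view shows the fingers at crop (245,200) and (300,300), either side of the black bar at (245,268). Next I'll close on it.

```bash
python3 -m inch '[[[0,0,0],[0,0,0],0.6],[[0,0,0],[0,0,0],0.8],[[0,0,0],[0,0,0],1],[[0,0,0],[0,0,0],1],[[0,0,0],[0,0,0],1],[[0,0,0],[0,0,0],1],[[0,0,0],[0,0,0],1],[[0,0,0],[0,0,0],1]]' 40
python3 - <<'E'
from h import *
from workcell import readout
plan([.555,.0215,.064],-56);print(readout.get_obs()["torque"])
E
```

```text
clock: 13.88
position: [0.5563, 0.021, 0.0656]
ee_rot: [0.333, 0.623, -0.332, 0.625]
ft_force: [4.2, -4.6, 0.4]
grip_width: 0.131
pos [0.5563 0.021  0.0656] jaw -56.02 -> -56.0 tilt [ 2.8e-03 -1.0e-04 -1.0e+00] q [-0.667  0.391  0.655  1.857 -0.282  0.985 -0.869] grip 0.131 F [ 4.2 -4.6  0.4] t 13.875
turn [-0.02  0.1  -0.13] shift [ 1.6 -0.8 -1.2]
[-0.66567536 -0.66702712 -0.06625255]
```

Gripped at about 11 mm, which fits the 12 mm bar. I'll turn clockwise (positive about tool x, which points down), taking 45° first and then looking.

```bash
python3 -m inch '[[[4,0,0],[0,0,0],1],[[9,0,0],[0,0,0],1],[[14,0,0],[0,0,0],1],[[19,0,0],[0,0,0],1],[[24,0,0],[0,0,0],1],[[29,0,0],[0,0,0],1],[[34,0,0],[0,0,0],1],[[39,0,0],[0,0,0],1],[[44,0,0],[0,0,0],1],[[45,0,0],[0,0,0],1]]' 60
python3 - <<'E'
from h import *
from workcell import readout,camera
plan([.555,.0215,.064],-56);print(readout.get_obs()["torque"])
c=camera("side");np.savez("side7.npz",**c);cv2.imwrite("pics/s7.png",cv2.resize(c["pixels"][260:440,190:350,::-1],None,fx=3.3,fy=3.3,interpolation=2))
E
```

```text
clock: 15.12
position: [0.5563, 0.0211, 0.0656]
ee_rot: [0.546, 0.449, -0.545, 0.45]
ft_force: [0.7, -1.8, 1.8]
grip_width: 0.125
pos [0.5563 0.0211 0.0656] jaw -101.02 -> -56.0 tilt [ 2.7e-03 -1.0e-04 -1.0e+00] q [-0.794  0.437  0.82   1.862 -0.376  1.001 -1.578] grip 0.125 F [ 0.7 -1.8  1.8] t 15.125
turn [-4.502e+01  4.000e-02 -1.600e-01] shift [ 1.6 -1.4 -0.1]
[-0.1438308  -0.09524322  0.1654562 ]
```

View pics/s7.png

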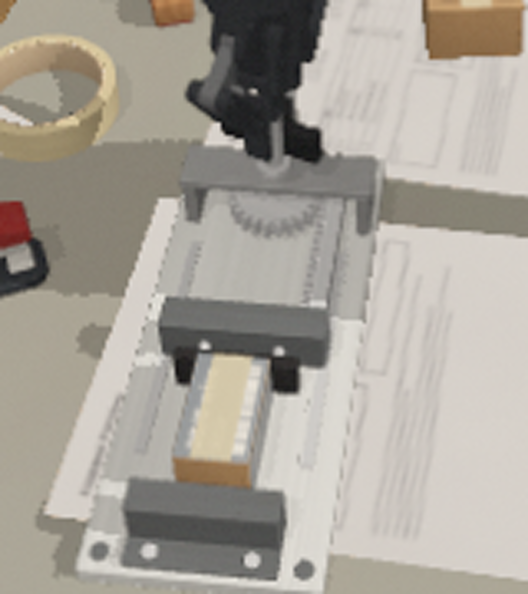

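The pad is now behind the carton and pushing it along. The carton's end at crop (213,460) is close to the fixed fence at (205,485). I'll measure how far along it is.

```bash
cat >> h.py <<'E'
def jigf(P,psi=np.radians(7.0),O=(.5367,.170)):
    d=P[...,:2]-np.array(O);c,s=np.cos(psi),np.sin(psi)
    return np.stack([d[...,0]*c+d[...,1]*s,-d[...,0]*s+d[...,1]*c,P[...,2]],-1)*1000
def prof(c):
    J=jigf(cloud(c));g=c["pixels"].astype(int).max(-1)
    def band(xl,xh,zl,zh,yl,yh):
        m=(J[...,0]>xl)&(J[...,0]<xh)&(J[...,2]>zl)&(J[...,2]<zh)&(J[...,1]>yl)&(J[...,1]<yh);y=J[...,1][m]
        return (m.sum(),np.round(np.percentile(y,[2,10,50,90,98]),1)) if m.sum()>5 else None
    print("fix top",band(-35,35,36,44,42,75))
    print("carton top",band(-12,12,42.5,52,-45,48))
    print("carton +y end",band(-15,15,20,38,10,48))
    print("mov top",band(-40,40,36.5,44,-95,-20))
    print("pad free part",[band(a,b,26,39,-50,-2) for a,b in((-33,-24),(24,33))])
E
python3 - <<'E'
from h import *
for i in(0,5,7): print(i);prof(load("side",i))
E
```

```text
0
fix top (np.int64(485), array([49.7, 51.3, 59.1, 66. , 67.2]))
carton top None
carton +y end None
mov top (np.int64(518), array([-80.3, -78.1, -67.3, -41.4, -38. ]))
pad free part [(np.int64(37), array([-45.6, -44.7, -39.3, -37.6, -37.2])), (np.int64(33), array([-45. , -43. , -39.2, -37.4, -36.5]))]
5
fix top (np.int64(347), array([49.4, 51. , 58.2, 66. , 67.2]))
carton top (np.int64(470), array([-24.4, -18.6,   7.2,  31.9,  36.3]))
carton +y end (np.int64(110), array([34.1, 34.6, 35.6, 36.6, 37. ]))
mov top (np.int64(523), array([-80.6, -77.7, -67. , -41.1, -25.5]))
pad free part [(np.int64(34), array([-46.1, -44.4, -39.3, -38.1, -37.7])), (np.int64(34), array([-45.3, -44.1, -39.3, -37.7, -37.2]))]
7
fix top (np.int64(486), array([49.4, 51.5, 59.2, 66.2, 67.2]))
carton top (np.int64(472), array([-19.6, -14.4,  12.1,  36.2,  40.4]))
carton +y end (np.int64(84), array([39.3, 39.6, 40.3, 41.2, 41.6]))
mov top (np.int64(514), array([-58.9, -56.8, -46.7, -31.9, -21.8]))
pad free part [(np.int64(67), array([-45. , -40.9, -26.9, -21.5, -20.9])), (np.int64(67), array([-48.7, -41.5, -27.7, -21.4, -21.1]))]
```

The driver has moved the fence about 21.5 mm, as it should. The carton's end is at y = 40.5, so it has about 9 mm to go. The pad is pressed roughly 4–5 mm just by sliding friction. I'll turn a further 14° and measure again.

```bash
python3 -m inch '[[[2,0,0],[0,0,0],1],[[5,0,0],[0,0,0],1],[[8,0,0],[0,0,0],1],[[11,0,0],[0,0,0],1],[[13,0,0],[0,0,0],1],[[14,0,0],[0,0,0],1],[[14,0,0],[0,0,0],1]]' 60
python3 - <<'E'
from h import *
from workcell import readout,camera
plan([.555,.0215,.064],-122.5);print(readout.get_obs()["torque"])
c=camera("side");np.savez("side8.npz",**c);cv2.imwrite("pics/s8.png",cv2.resize(c["pixels"][330:440,200:330,::-1],None,fx=5,fy=5,interpolation=2));prof(c)
E
```

```text
clock: 16.05
position: [0.5564, 0.0212, 0.0656]
ee_rot: [0.597, 0.379, -0.596, 0.38]
ft_force: [1.1, -1.0, 1.3]
grip_width: 0.126
pos [0.5564 0.0212 0.0656] jaw -115.0 -> -122.5 tilt [ 2.8e-03 -1.0e-04 -1.0e+00] q [-0.833  0.457  0.873  1.864 -0.411  1.009 -1.793] grip 0.126 F [ 1.1 -1.   1.3] t 16.05
turn [ 7.5  -0.07 -0.14] shift [ 1.6 -1.4  0.3]
[-0.20898715 -0.25750772  0.05777308]
fix top (np.int64(553), array([46.2, 47.7, 57.6, 66. , 67.2]))
carton top (np.int64(480), array([-12.4,  -7.3,  18.4,  42.8,  46.8]))
carton +y end (np.int64(19), array([45.7, 45.9, 46.6, 47.8, 47.8]))
mov top (np.int64(496), array([-52.3, -50. , -40.6, -32.9, -20.8]))
pad free part [(np.int64(71), array([-47.6, -34.9, -21.6, -14.4, -13.4])), (np.int64(67), array([-46. , -37.2, -22.4, -14.8, -14.2]))]
```

View pics/s8.png

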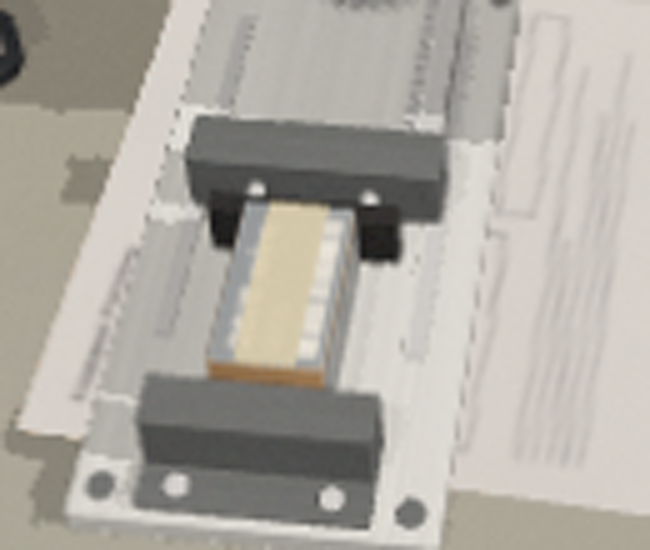

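The carton's end is at about y = 47, so 2–3 mm short of the fence. I'll turn 6° more and recheck.

```bash
python3 -m inch '[[[2,0,0],[0,0,0],1],[[4,0,0],[0,0,0],1],[[5.5,0,0],[0,0,0],1],[[6,0,0],[0,0,0],1],[[6,0,0],[0,0,0],1]]' 60
python3 - <<'E'
from h import *
from workcell import readout,camera
plan([.555,.0215,.064],-122.5);print(readout.get_obs()["torque"])
c=camera("side");np.savez("side9.npz",**c);cv2.imwrite("pics/s9.png",cv2.resize(c["pixels"][330:440,200:330,::-1],None,fx=5,fy=5,interpolation=2));prof(c)
E
```

```text
clock: 16.73
position: [0.5564, 0.0212, 0.0656]
ee_rot: [0.616, 0.348, -0.615, 0.349]
ft_force: [1.7, -1.8, 2.0]
grip_width: 0.125
pos [0.5564 0.0212 0.0656] jaw -121.0 -> -122.5 tilt [ 0.0028  0.     -1.    ] q [-0.849  0.466  0.896  1.865 -0.427  1.013 -1.885] grip 0.125 F [ 1.7 -1.8  2. ] t 16.725
turn [ 1.5  -0.09 -0.14] shift [ 1.6 -1.3  0.5]
[-0.2203099  -0.28595301  0.13297387]
fix top (np.int64(550), array([47.2, 48.8, 58. , 66.2, 67.3]))
carton top (np.int64(470), array([-11.3,  -6.7,  19.1,  43.3,  47.2]))
carton +y end None
mov top (np.int64(472), array([-49. , -47. , -38.1, -30.4, -29.2]))
pad free part [(np.int64(69), array([-46.8, -37.1, -28.7, -13.6, -12.9])), (np.int64(70), array([-48.9, -35.1, -20.1, -13.5, -12.6]))]
```

View pics/s9.png

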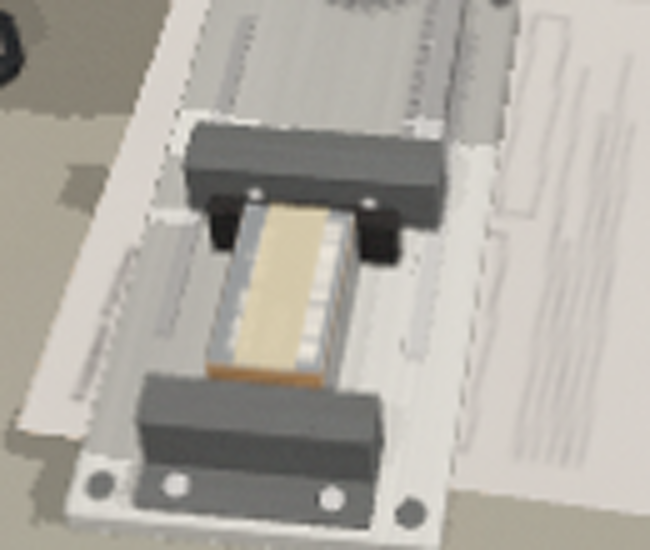

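The fence advanced about 3 mm and the carton only about 0.7 mm, so the carton is now seated against the fixed fence. The pad is pressed about 6.9 mm. A final 1.5° adds about 0.7 mm and brings it to roughly half way; then I'll release and rise.

```bash
python3 -m inch '[[[0.8,0,0],[0,0,0],1],[[1.5,0,0],[0,0,0],1],[[1.5,0,0],[0,0,0],1],[[1.5,0,0],[0,0,0],1]]' 60
python3 -m inch '[[[0,0,0],[0,0,0],0.8],[[0,0,0],[0,0,0],0.6],[[0,0,0],[0,0,0],0.3],[[0,0,0],[0,0,0],0],[[0,0,0],[0,0,0],0],[[0,0,0],[0,0,0],0],[[0,0,0],[-15,0,0],0],[[0,0,0],[-50,0,0],0],[[0,0,0],[-100,0,0],0],[[0,0,0],[-150,0,0],0]]'
python3 - <<'E'
from h import *
from workcell import readout,camera
plan([.555,-.2,.25],-60)
c=camera("side");np.savez("side10.npz",**c);cv2.imwrite("pics/s10.png",cv2.resize(c["pixels"][280:440,195:335,::-1],None,fx=3.7,fy=3.7,interpolation=2));prof(c)
E
```

```text
clock: 17.27
position: [0.5564, 0.0212, 0.0656]
ee_rot: [0.621, 0.34, -0.619, 0.341]
ft_force: [1.8, -1.0, 0.8]
grip_width: 0.125
clock: 18.52
position: [0.5558, 0.0208, 0.2181]
ee_rot: [0.621, 0.339, -0.619, 0.34]
ft_force: [0.8, 1.0, 0.9]
grip_width: 0.999
pos [0.5558 0.0208 0.2181] jaw -122.54 -> -60.0 tilt [ 3.3e-03  1.0e-04 -1.0e+00] q [-0.985  0.279  1.033  1.71  -0.249  1.291 -2.039] grip 0.999 F [0.8 1.  0.9] t 18.525
turn [-6.254e+01 -1.000e-02 -2.000e-01] shift [-31.9 118.1 186.5]
fix top (np.int64(558), array([47. , 48.6, 57.8, 65.9, 67.3]))
carton top (np.int64(472), array([-11.7,  -6.4,  19.1,  43.5,  47.4]))
carton +y end None
mov top (np.int64(487), array([-48.4, -46.4, -37.3, -29.3, -20.7]))
pad free part [(np.int64(63), array([-35.5, -30.4, -19.9, -13.6, -13.3])), (np.int64(77), array([-46.2, -37.1, -21.1, -13.6, -13.2]))]
```

View pics/s10.png

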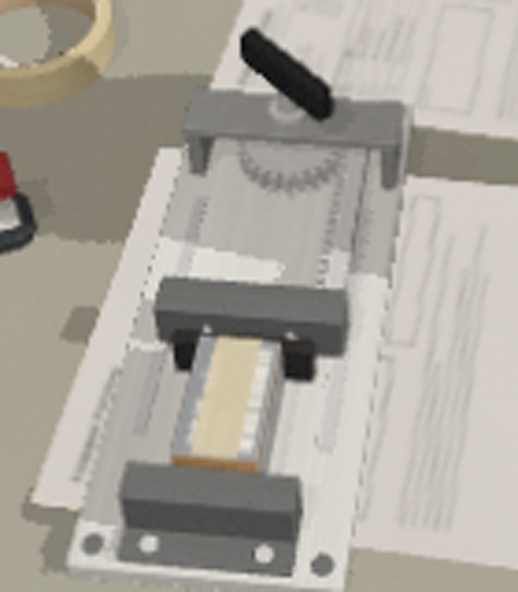

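Run:
```python
from h import *
from workcell import readout
c=load("side",10);P=cloud(c);g=c["pixels"].max(-1)
m=(P[...,0]>.5)&(P[...,0]<.62)&(P[...,1]>-.02)&(P[...,1]<.07)&(P[...,2]>.08)&(P[...,2]<.1)&(g<60)
q=P[m][:,:2].astype(np.float32);vx,vy,*_=cv2.fitLine(q,2,0,.001,.001).ravel()
print(len(q),np.degrees(np.arctan2(vy,vx)),cv2.minAreaRect(q))
c=load("side",5);P=cloud(c);g=c["pixels"].max(-1)
m=(P[...,0]>.5)&(P[...,0]<.62)&(P[...,1]>-.02)&(P[...,1]<.07)&(P[...,2]>.08)&(P[...,2]<.1)&(g<60)
q=P[m][:,:2].astype(np.float32);vx,vy,*_=cv2.fitLine(q,2,0,.001,.001).ravel()
print("before",np.degrees(np.arctan2(vy,vx)))
```

```text
159 -31.838371 ((0.5556306838989258, 0.023431701585650444), (0.008670208975672722, 0.06077846512198448), 56.44154739379883)
before 33.029114
```

The driver now stands about 1.33 rad off its open stop. By that angle the pad is pressed about 7.4 mm, and by the fence edge about 7.6 mm. Nothing moved on release, and the arm is well clear, so I'm handing in.

```bash
python3 -c "
from workcell import manip
print(manip.hand_in())"
```

```text
the job is handed in; nothing more can be done
None
```

The grey carton is set on the jig between the two fences. The fence is closed on it with the rubber pad pressed about half way. I handed the job in at about 18.6 s, with the gripper open and clear of everything.

- **Carton:** I stood it flat at 6.9° (jig about 7°), centred across the fences to about 1 mm, and let go. After the turn it sat against the fixed fence.
- **Driver:** I gripped it by the bar and turned it clockwise about 66.5° in one grasp. It ended about 1.33 rad off its open stop.
- **Pad:** pressed about 7.6 mm by the fence position and 7.4 mm by the driver angle; half way is 7.5 mm and fully home is 15 mm.
- **Forces:** the highest reading I saw was about 15 N, when the carton touched the jig base. Readings were only taken between moves.

**Disagreements:**
- The pad was already pressed about 4–5 mm while the carton was still sliding, so I measured the final setting only after the carton had stopped moving.
- The driver bar's angle read 1–2° differently between line fits, which is within about 1 mm of pad travel.
- My last check used only the side camera.

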